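# Seat the vent-hole drill template on its pins and lock it down

### The job

The lid of a hatchling tub lies in the drilling fixture and is to get its vent holes. Pick up the flat metal drill template by its black grip, lay it over the lid with its long edge against the fixture's rear fence, and slide it gently along the fence until its two holes drop over the fixture's two pins and it lies flat on the lid; do not force it. Then swing the hold-down all the way round over the template and let go, leaving the other things on the table alone.

Things in the scene. Friction and masses are not known exactly. Their poses are not given: they have to be found in the camera images.
- fixture: drilling fixture, fixed to the table: plywood board 184 x 294 x 18 mm. Origin on the table under the middle of the lid (board reaches 107 mm in front of it, 77 mm behind); z up, x square to the fence and toward it, y along the fence. A white lid 96 x 100 mm (x, y) lies on it, centred on the origin, top at z = 22 mm; the template comes to lie on this
- fence_face (a point): middle of the front face of the rear fence, an aluminium bar 264 mm long along y: the face is at x = 55.4 mm in the fixture and reaches from z = 18 to 42 mm; this point is at z = 30 mm. With the template's long edge against it, its holes lie over the pins' line to 0.4 mm
- pin_line (a point): middle of the line on which the pins stand (fixture x = 0, y = 0), at the height of their tips, z = 31 mm, 9 mm above the lid. Two pins 8 mm thick, noses with a small chamfer (7 mm at the tip), 150 mm apart along y, on a bar clamped in a groove along y (thumbscrew at y = 136 mm, to z = 32 mm). The pair may be set anywhere from -15 to +15 mm along y from this point: not measured
- template: drill template, loose, 0.24 to 0.39 kg: flat grey metal plate 110 x 216 x 5 mm (x, y, z) with small vent holes and two round 9.5 mm locating holes right through at x = 0, y = -75 and +75 mm. Origin at the centre of its underside, z up; the same either way round. Starts flat on the table, right of the fixture
- template_grip (a point): centre of the black grip bar over the middle of the template, 33 mm above the plate's underside; axes as the template's. The bar is 16 mm thick along x, 70 mm long along y, 18 mm high, on two legs with 19 mm of air under it. This point is 55 mm above the table with the template down on the lid, 64 mm with the plate lying on the pin tips
- hold_down (a joint): angle of the hold-down, a dark steel turn bar 14 mm wide, 8 mm thick. 0: swung aside along the fixture's -y; grows counter-clockwise from above; 1.57: along the fixture's +x, over the template's front edge; stop at 1.6. Starts at 0 to 0.15, turns stiffly (0.05 N m), stays where left. Clears a seated template by 2 mm; a template not fully down blocks it
- hold_down_post (a point): centre of the upright round black finger post on the free end of the hold-down, 14 mm thick, 27 mm tall, 56 mm from the pivot axis; the point is 50.5 mm above the table. It stands on the bar, whose rounded end is 18 mm wide with its top 37 mm above the table
- hold_down_pivot (a point): point on the hold-down's pivot axis, 50.5 mm above the table, at the front right of the fixture (x = -85, y = -64 mm in the fixture)
- pot_a: bystander: small white snap-lid pot, 66 mm across, 47 mm high, at the back right; origin at the centre of its underside
- marker_black: bystander: black marker lying on the table, left of the fixture, 133 mm long along its y, 13 mm thick; origin at the centre of its underside

How it is judged:
On the way:
1. the template lies flat on the lid with both holes over the pins, the hold-down still swung aside (z of template_grip in the frame of fixture between 0.052 and 0.0575 m and x of template_grip in the frame of fixture between -0.004 and 0.004 m and y of template_grip in the frame of fixture between -0.019 and 0.019 m and angle between template's own z axis and vertical below 0.02 rad and value of joint hold_down below 0.6 rad), for 0.2 s.
At the end, for the whole second after the job is handed in: The template lies flat on the lid, its two holes down over the two pins (its height within 2.5 mm of seated, tilt under 0.02 rad), with the hold-down swung over it past 1.35 rad; everything at rest and let go (z of template_grip in the frame of fixture between 0.052 and 0.0575 m and x of template_grip in the frame of fixture between -0.004 and 0.004 m and y of template_grip in the frame of fixture between -0.019 and 0.019 m and angle between template's own z axis and vertical below 0.02 rad and value of joint hold_down above 1.35 rad and linear speed of template below 0.01 m/s and velocity of joint hold_down below 0.05 rad/s); the robot touches nothing.
It fails at once if the template is forced: it bears on the fixture with more than 50 N (contact force between template and fixture above 50 N).
It fails at once if a bystander is pushed more than 25 mm (distance of any of pot_a, marker_black from where it was at the start of the episode above 0.025 m).
It also fails if it takes over 58 s, if anything falls off the work surface, if the arm or the gripper's body presses on something with over 40 N, if the wrist force passes 120 N, or if a joint passes its speed limit or range.

### The arm

A 6-joint arm with a two-finger parallel gripper is mounted at the origin on a cart in front of the work surface, level with it; the furniture and walls round the work are solid. World frame = base frame: x ahead of the robot, y to its left, z up, the work surface at z = 0. Lengths are in m, angles in rad, forces in N, time in s.
With the tool pointing down it reaches from about 0.3 to 0.875 m from the base axis. Payload 4.2 kg.
Tool frame: the origin (TCP) lies midway between the tips of the shut fingers; the grasp point (between the pads) lies 19 mm behind it; z points along the fingers, y is the line along which they close (so a half turn about z gives the same grasp; the last joint's range is limited). The gripper opens to 85 mm and grips with 20 to 120 N. Pads are 22 mm wide; open, the fingers measure 114 mm over their backs; the gripper's body (76 mm by 85 mm) begins 54 mm behind the grasp point. The pads swing forward as they close: fully open they stand 13 mm farther back than shut.
Start: joints at [-1.165, 0.32, 1.565, -0, 1.257, -0.02], TCP at [0.238, -0.524, 0.231] pointing down, gripper open.
Joint ranges: [-3.11, 3.11], [-0.84, 2.01], [0.21, 2.61], [-1.34, 4.49], [0.05, 2.63], [-2.56, 2.56]. Speed limits (rad/s): [2.57, 2.57, 3.14, 3.14, 3.14, 3.14].

### API

Orientations are given as a unit quaternion [x, y, z, w].
In Python, from bench import robot, viewer, job, outline_of, place_of gives the robot as it stands. The module is installed in compiled form; this text tells all that it offers.
- The arm moves only by the tool move_arm, never from a script. Its argument "steps" is a list of rows, each a list of 7 numbers: the shift along the tool's x, y, z in units of 0.1 m (1.0 is 0.1 m), then the turn, a rotation vector about the tool's x, y, z in units of 360 degrees (1.0 is 360 degrees), then the closure, from -1 (fully open) to 1 (shut). In form: [[tx, ty, tz, ax, ay, az, hand], ...]. A call has 1 to 20 rows; each row is the pose to reach, as a shift and turn from the pose commanded when the call began, along the tool's axes at that moment, turning the shorter way round; what a row does not reach only later rows make up. A row lasts 1/12 s, in which the tool goes at most 41.7 mm and 7.16 degrees, less where a joint would pass 70% of its speed; a pose out of reach is approached as far as the arm can. A call with a number of a shift or a turn outside -1 to 1 is refused whole. A call with a gripper value outside its range is refused whole. The fingers move at their own pace and stop on an object; "grip_force" is the grip in N (left out, the last holds). Time passes only in rows, so rows that repeat a pose let the fingers close. It gives the time, the measured TCP pose, the force, the opening and the grip force at its end, in the units of the state.
- robot.state(): the state, without advancing time (a new reading comes with each control period).
- viewer.camera(name): name is "scene" or "side" or "wrist"; returns a dict with "frame" (400x640x3 uint8, red, green, blue), "fx", "fy", "cx", "cy" (pixels), "D" ([k1, k2, p1, p2, k3] as OpenCV has them; the pictures are not rectified), "camera_from_world" (4x4, takes a point from world to camera coordinates). Camera axes: x right, y down, z forward; pixel columns grow to the right and rows downward; lengths in m; the calibration is good to about 2 mm. A picture is of the moment at which its call begins. There is no depth.
- job.finish_job(): hands the job in; it is judged then, once.
Trained networks look in a picture, given as the dict that the camera call returned (one of the last four; its "shot" number tells which), for a name from the list of things; names that differ only in an ending like _2 or _b are one class to them, and where a whole thing is asked for, a point or a joint stands for the part that bears it (a point fixed in the world has none). Each returns a list of dicts, best first, with "confidence" (0 to 1); they miss things now and then, are a little off and sometimes report something else, mostly with a low value. They report only what shows in the picture. A call takes as long as a camera call.
- outline_of(picture, target): "region" (400x640 bool, what is visible of it) and "at" ([row, column] in pixels, amid what is visible of it).
- place_of(picture, target): "at" ([row, column] in pixels: a listed point, or the origin of a listed thing).
The state is a dict: "t": time; "joints": joint angles; "dq": joint speeds; "joint_efforts": joint torques, N m; "tcp_pos": TCP position; "orientation": TCP orientation; "contact_force": force on the tool from outside, world axes, zero at the start; "ft_torque": the same for the moment, N m; "gripper_width": opening from 0.0 (shut) to 1.0 (fully open); "grasp_force": force on a finger pad.
Only numpy, scipy, OpenCV 4.12 (cv2) and the standard library are available. Lean on these libraries where they do the work, as an engineer would, in place of code of your own. Each camera call takes 0.05 s, during which the arm holds its last target. There are 200 camera calls.

## Working session

There is one attempt and no reset: what is moved stays moved. The work goes in short steps, Python scripts to look and compute and a tool call to move; the robot and the scene stay as the last step left them, time stands still between calls to the robot, and variables do not carry over. Pictures are saved under pics/ and viewed, at most 10 in all, crops included, and the job is handed in when it is done.

Besides the shell and the picture viewer there is one more tool, called after "Call:" in YAML: its name, and indented under it one key for each argument. move_arm: Moves the arm, as the interface text tells. Its arguments: {"type":"object","properties":{"steps":{"type":"array"},"grip_force":{"type":"number"}},"required":["steps"]}

```bash
mkdir -p pics
cat > h.py <<'E'
import numpy as np, cv2
from bench import robot, viewer, job, outline_of, place_of
from scipy.spatial.transform import Rotation as R
def KD(p): return np.array([[p['fx'],0,p['cx']],[0,p['fy'],p['cy']],[0,0,1.]]),np.array(p['D'],float)
def at_z(p,rc,z):
    K,D=KD(p); u=cv2.undistortPoints(np.array([[[rc[1],rc[0]]]],float),K,D)[0,0]
    T=np.array(p['camera_from_world']); d=T[:3,:3].T@np.array([u[0],u[1],1]); c=-T[:3,:3].T@T[:3,3]
    return c+d*(z-c[2])/d[2]
def proj(p,P):
    K,D=KD(p);T=np.array(p['camera_from_world'])
    return cv2.projectPoints(np.atleast_2d(np.array(P,float)),cv2.Rodrigues(T[:3,:3])[0],T[:3,3],K,D)[0][:,0]
def save(p,n): cv2.imwrite('pics/'+n+'.png',p['frame'][:,:,::-1])
def toolmove(dw,s=None):
    "world shift -> tool units"
    s=s or robot.state(); return R.from_quat(s['orientation']).inv().apply(dw)/0.1
E
python3 - <<'E'
from h import *
Z={'fixture':0,'fence_face':.03,'pin_line':.031,'template':0,'template_grip':.033,'hold_down_post':.0505,'hold_down_pivot':.0505,'pot_a':0,'marker_black':0}
np.set_printoptions(precision=4,suppress=True)
im=[]
for c in ['scene','side','wrist']:
    p=viewer.camera(c); save(p,c+'0'); im.append(p['frame'])
    for n,z in Z.items():
        for q in place_of(p,n)[:2]: print(c,n,round(q['confidence'],2),np.round(q['at'],1),at_z(p,q['at'],z))
s=robot.state(); print(s)
E
```

```text
scene fixture 0.89 [237.2 326. ] [ 0.5072 -0.      0.    ]
scene fence_face 0.82 [221.5 301.3] [0.568  0.0122 0.03  ]
scene pin_line 0.74 [229.3 327.8] [0.4974 0.0107 0.031 ]
scene template 0.92 [185.1 395.9] [ 0.467  -0.3493  0.    ]
scene hold_down_post 0.57 [204.1 372.2] [ 0.4459 -0.1199  0.0505]
scene hold_down_pivot 0.86 [216.7 370.3] [ 0.4251 -0.0617  0.0505]
scene pot_a 0.72 [170.8 303.5] [ 0.7496 -0.2898  0.    ]
scene marker_black 0.63 [296.7 257.6] [0.5184 0.2488 0.    ]
side fixture 0.97 [237.6 327.8] [0.5033 0.0087 0.    ]
side fixture 0.63 [227.7 326.8] [ 0.5378 -0.0223  0.    ]
side fence_face 0.64 [220.  312.1] [0.5581 0.0116 0.03  ]
side fence_face 0.61 [234.6 325.9] [0.4849 0.034  0.03  ]
side pin_line 0.63 [226.2 326.9] [0.5089 0.0064 0.031 ]
side template 0.8 [199.3 417.5] [ 0.4565 -0.3252  0.    ]
side template_grip 0.83 [183.1 419.7] [ 0.4784 -0.3631  0.033 ]
side template_grip 0.48 [277.4 244. ] [0.4896 0.2715 0.033 ]
side hold_down_post 0.59 [214.2 378. ] [ 0.4353 -0.1051  0.0505]
side hold_down_pivot 0.84 [220.8 368.7] [ 0.4316 -0.0636  0.0505]
side pot_a 0.53 [175.4 341.3] [ 0.7308 -0.2849  0.    ]
side marker_black 0.52 [277.4 243.9] [0.5249 0.2511 0.    ]
{'t': 1.5, 'joints': array([-1.165 ,  0.3196,  1.5645, -0.    ,  1.2574, -0.02  ]), 'dq': array([-0.001 ,  0.0012,  0.001 ,  0.0004,  0.0003, -0.001 ]), 'joint_efforts': array([ -0.0004, -41.541 , -23.4418,  -0.    ,   0.0004,  -0.    ]), 'tcp_pos': array([ 0.2375, -0.5237,  0.2313]), 'orientation': array([ 0.9774,  0.2113, -0.    ,  0.    ]), 'contact_force': array([-0.0769, -0.8273, -0.4624]), 'ft_torque': array([-0.0675,  0.0104, -0.0314]), 'grasp_force': 0.0, 'gripper_width': 1.000352650340959}
```

View pics/scene0.png

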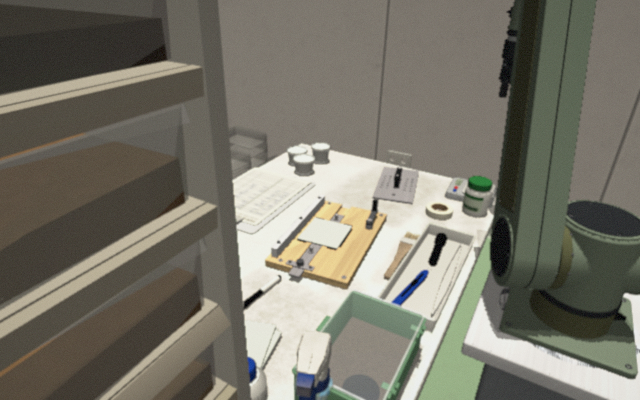

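View pics/side0.png

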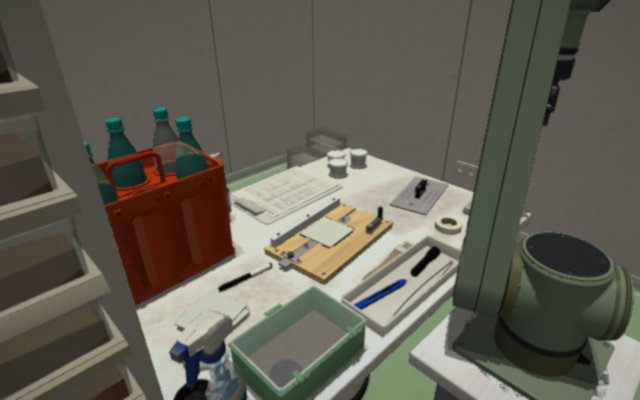

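Both fixed views show the fixture around px (325,235) in scene and (330,235) in side. The template lies to its right, at (397,183) and (418,195). I'll move the wrist camera over the template.

Call:
move_arm:
  steps:
    - [1.0, -0.4, -0.8, 0, 0, -0.182, -1]
    - [1.0, -0.4, -0.8, 0, 0, -0.182, -1]
    - [1.0, -0.4, -0.8, 0, 0, -0.182, -1]
    - [1.0, -0.4, -0.8, 0, 0, -0.182, -1]
    - [1.0, -0.4, -0.8, 0, 0, -0.182, -1]
    - [1.0, -0.4, -0.8, 0, 0, -0.182, -1]
    - [1.0, -0.4, -0.8, 0, 0, -0.182, -1]
    - [1.0, -0.4, -0.8, 0, 0, -0.182, -1]
    - [1.0, -0.4, -0.8, 0, 0, -0.182, -1]
    - [1.0, -0.4, -0.8, 0, 0, -0.182, -1]
    - [1.0, -0.4, -0.8, 0, 0, -0.182, -1]

```text
t: 2.42
tcp_pos: [0.312, -0.4459, 0.3114]
orientation: [0.708, 0.706, -0.0, 0.0]
contact_force: [-0.0, -0.7, 0.4]
gripper_width: 1.004
grasp_force: 0.0
```

Call:
move_arm:
  steps:
    - [1.0, 1.0, 0, 0, 0, 0, -1]
    - [1.0, 1.0, 0, 0, 0, 0, -1]
    - [1.0, 1.0, 0, 0, 0, 0, -1]
    - [1.0, 1.0, 0, 0, 0, 0, -1]
    - [1.0, 1.0, 0, 0, 0, 0, -1]
    - [1.0, 1.0, 0, 0, 0, 0, -1]

```text
t: 2.92
tcp_pos: [0.4125, -0.3457, 0.3113]
orientation: [0.708, 0.707, -0.0, 0.0]
contact_force: [0.4, -0.4, 0.1]
gripper_width: 0.999
grasp_force: 0.0
```

Run:
```python
from h import *
np.set_printoptions(precision=4,suppress=True)
p=viewer.camera('wrist'); save(p,'w1'); s=robot.state()
T=np.array(p['camera_from_world']); print('t',s['t'],s['tcp_pos'],s['orientation'],'cam',-T[:3,:3].T@T[:3,3],'axes',T[:3,:3])
for n,z in {'template':0,'template_grip':.033,'hold_down_post':.0505,'hold_down_pivot':.0505}.items():
    for q in place_of(p,n)[:1]: print(n,q['confidence'],q['at'],at_z(p,q['at'],z))
for n,z in {'template':.005,'template_grip':.042}.items():
    o=outline_of(p,n)
    if o:
        m=o[0]['region']; print(n,o[0]['confidence'],m.sum())
        c=max(cv2.findContours(m.astype(np.uint8),0,1)[0],key=len)[:,0]
        g=np.array([at_z(p,(v,u),z)[:2] for u,v in c],np.float32)*1000
        r=cv2.minAreaRect(g); print(r, (cv2.boxPoints(r)))
```

```text
t 2.9667 [ 0.412  -0.3463  0.3113] [ 0.708   0.7062 -0.0004  0.    ] cam [ 0.4121 -0.2702  0.454 ] axes [[ 1.     -0.0015  0.0001]
 [-0.0015 -0.9548  0.2973]
 [-0.0004 -0.2973 -0.9548]]
template 0.82 [162.8, 356.6] [ 0.4632 -0.3511  0.    ]
template 0.64 10520
((465.8540954589844, -353.0362548828125), (109.10054016113281, 216.71922302246094), 13.89611530303955) [[ 386.8765 -260.9489]
 [ 438.9243 -471.3254]
 [ 544.8317 -445.1236]
 [ 492.7839 -234.7471]]
template_grip 0.96 10743
((461.39312744140625, -346.1125793457031), (101.91694641113281, 199.29421997070312), 13.82309627532959) [[ 388.1024 -261.5267]
 [ 435.7187 -455.049 ]
 [ 534.6839 -430.6985]
 [ 487.0676 -237.1762]]
```

View pics/w1.png

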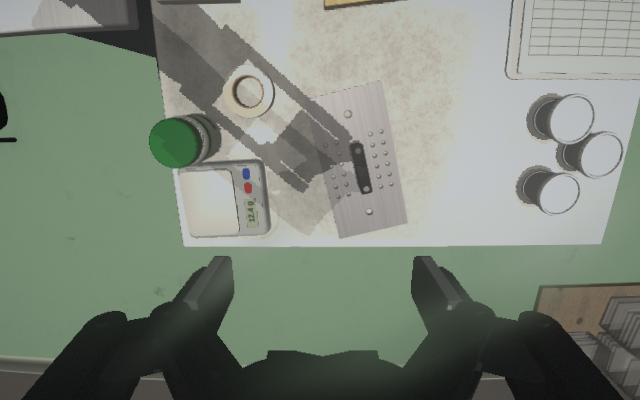

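The wrist view shows the template at px (360,160), about 14° off, with the grip at (361,168). The outline fits 109 x 217 mm, centred at (0.466, -0.353). Next I'll turn, descend and check from near.

Call:
move_arm:
  steps:
    - [-0.07, 0.54, 1.0, 0, 0, -0.0386, -1]
    - [-0.07, 0.54, 1.0, 0, 0, -0.0386, -1]
    - [-0.07, 0.54, 1.0, 0, 0, -0.0386, -1]
    - [-0.07, 0.54, 1.0, 0, 0, -0.0386, -1]
    - [-0.07, 0.54, 1.0, 0, 0, -0.0386, -1]

```text
t: 3.68
tcp_pos: [0.4655, -0.3531, 0.2099]
orientation: [0.617, 0.787, -0.0, -0.002]
contact_force: [0.2, -0.3, -0.2]
gripper_width: 0.997
grasp_force: 0.0
```

Call:
move_arm:
  steps:
    - [0, 0, 1.0, 0, 0, 0, -1]
    - [0, 0, 1.0, 0, 0, 0, -1]
    - [0, 0, 1.0, 0, 0, 0, -1]
    - [0, 0, 1.0, 0, 0, 0, -1]
    - [0, 0, 1.0, 0, 0, 0, -1]

```text
t: 4.1
tcp_pos: [0.4664, -0.3541, 0.1131]
orientation: [0.617, 0.787, -0.0, 0.001]
contact_force: [0.4, 0.6, 1.1]
gripper_width: 0.999
grasp_force: 0.0
```

Run:
```python
from h import *
np.set_printoptions(precision=4,suppress=True)
p=viewer.camera('wrist'); s=robot.state()
print('t',s['t'],s['tcp_pos'],s['orientation'])
for q in place_of(p,'template_grip')[:2]: print(q['confidence'],q['at'],at_z(p,q['at'],.033))
for n,z in {'template':.005}.items():
    o=outline_of(p,n)
    if o:
        m=o[0]['region']; print(n,o[0]['confidence'],m.sum())
        c=max(cv2.findContours(m.astype(np.uint8),0,1)[0],key=len)[:,0]
        g=np.array([at_z(p,(v,u),z)[:2] for u,v in c],np.float32)*1000
        r=cv2.minAreaRect(g); print(r)
f=p['frame'].copy()
for P in [(.466,-.353,.042),(.466,-.353,.033),*[s['tcp_pos']]]: cv2.circle(f,tuple(int(v) for v in proj(p,P)[0]),3,(255,0,0),-1)
save({'frame':f},'w2')
```

```text
t 4.15 [ 0.4672 -0.3546  0.1142] [ 0.6173  0.7868 -0.0001  0.0025]
0.72 [210.2, 323.7] [ 0.4673 -0.3546  0.033 ]
template 0.68 31475
((466.26422119140625, -353.8930358886719), (110.51181030273438, 217.3863983154297), 14.117111206054688)
```

View pics/w2.png

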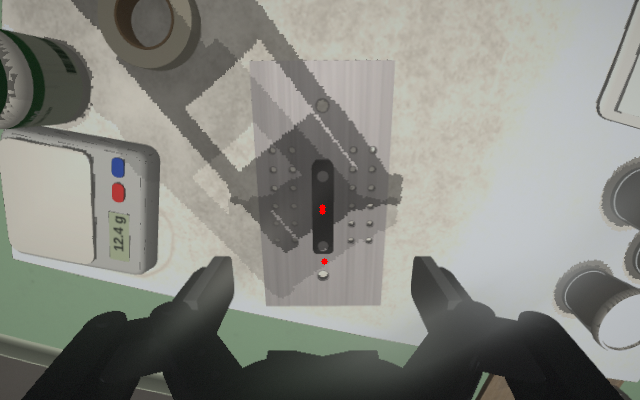

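The grip bar (px 322,205) is centred and square between the fingers (225 and 420). Now I'll go down, close and lift.

Call:
move_arm:
  steps:
    - [0, 0, 0.4, 0, 0, 0, -1]
    - [0, 0, 0.7, 0, 0, 0, -1]
    - [0, 0, 0.9, 0, 0, 0, -1]
    - [0, 0, 0.97, 0, 0, 0, -1]
    - [0, 0, 0.97, 0, 0, 0, -1]
    - [0, 0, 0.97, 0, 0, 0, 1]
    - [0, 0, 0.97, 0, 0, 0, 1]
    - [0, 0, 0.97, 0, 0, 0, 1]
    - [0, 0, 0.97, 0, 0, 0, 1]
    - [0, 0, 0.97, 0, 0, 0, 1]
    - [0, 0, 0.97, 0, 0, 0, 1]
    - [0, 0, 0.97, 0, 0, 0, 1]
    - [0, 0, 0.97, 0, 0, 0, 1]
    - [0, 0, 0.97, 0, 0, 0, 1]
    - [0, 0, 0.97, 0, 0, 0, 1]
    - [0, 0, 0.97, 0, 0, 0, 1]
  grip_force: 60

```text
t: 5.58
tcp_pos: [0.4667, -0.3534, 0.0151]
orientation: [0.617, 0.787, 0.0, 0.001]
contact_force: [-0.3, 0.6, 6.3]
gripper_width: 0.179
grasp_force: 60.4
```

Call:
move_arm:
  steps:
    - [0, 0, -0.1, 0, 0, 0, 1]
    - [0, 0, -0.3, 0, 0, 0, 1]
    - [0, 0, -0.6, 0, 0, 0, 1]
    - [0, 0, -0.9, 0, 0, 0, 1]
    - [0, 0, -1.0, 0, 0, 0, 1]
    - [0, 0, -1.0, 0, 0, 0, 1]
    - [0, 0, -1.0, 0, 0, 0, 1]

```text
t: 6.17
tcp_pos: [0.4657, -0.3527, 0.1137]
orientation: [0.617, 0.787, -0.0, -0.001]
contact_force: [-0.7, -0.2, -2.5]
gripper_width: 0.178
grasp_force: 59.2
```

Run:
```python
from h import *
np.set_printoptions(precision=4,suppress=True)
s=robot.state()
print('t',s['t'],s['tcp_pos'],s['orientation'],s['contact_force'],s['ft_torque'],s['gripper_width'],s['grasp_force'])
Z={'fixture':0,'fence_face':.03,'pin_line':.031,'hold_down_post':.0505,'hold_down_pivot':.0505}
for c in ['scene','side']:
    p=viewer.camera(c); o=outline_of(p,'fixture')
    print(c,[(n,np.round(place_of(p,n)[0]['at'],1),at_z(p,place_of(p,n)[0]['at'],z)) for n,z in Z.items() if place_of(p,n)])
```

```text
t 6.1667 [ 0.4657 -0.3527  0.1137] [ 0.6169  0.787  -0.     -0.0005] [-0.7482 -0.2405 -2.4509] [ 0.0171  0.0274 -0.0036] 0.178050082198771 59.2306923866272
scene [('fixture', array([201. , 373.4]), array([ 0.484 , -0.2238,  0.    ])), ('fence_face', array([223.4, 299.6]), array([0.5669, 0.0215, 0.03  ])), ('pin_line', array([222.5, 300.7]), array([0.5659, 0.0181, 0.031 ])), ('hold_down_post', array([201.5, 372.8]), array([ 0.45  , -0.1329,  0.0505])), ('hold_down_pivot', array([214.8, 369.2]), array([ 0.4309, -0.0684,  0.0505]))]
side [('fixture', array([234. , 327.6]), array([ 0.5152, -0.0026,  0.    ])), ('fence_face', array([218.8, 310.9]), array([0.5646, 0.0097, 0.03  ])), ('pin_line', array([226.4, 327.3]), array([0.5075, 0.0064, 0.031 ])), ('hold_down_post', array([212.5, 381.9]), array([ 0.4335, -0.1189,  0.0505])), ('hold_down_pivot', array([222.9, 366.6]), array([ 0.429 , -0.0524,  0.0505]))]
```

The plate in the gripper would hide the fixture from the wrist camera, so I'll set it back down where it was, survey the fixture, then return.

Call:
move_arm:
  steps:
    - [0, 0, 0.35, 0, 0, 0, 1]
    - [0, 0, 0.7, 0, 0, 0, 1]
    - [0, 0, 0.9, 0, 0, 0, 1]
    - [0, 0, 0.97, 0, 0, 0, 1]
    - [0, 0, 1.0, 0, 0, 0, 1]
    - [0, 0, 1.0, 0, 0, 0, 1]
    - [0, 0, 1.0, 0, 0, 0, -1]
    - [0, 0, 1.0, 0, 0, 0, -1]
    - [0, 0, 1.0, 0, 0, 0, -1]
    - [0, 0, 1.0, 0, 0, 0, -1]
    - [0, 0, 1.0, 0, 0, 0, -1]
    - [0, 0, 1.0, 0, 0, 0, -1]
    - [0, 0, 0.5, 0, 0, 0, -1]
    - [0, 0, 0.1, 0, 0, 0, -1]
    - [0, 0, -0.3, 0, 0, 0, -1]
    - [0, 0, -0.7, 0, 0, 0, -1]
    - [0, 0, -1.0, 0, 0, 0, -1]
    - [0, 0, -1.0, 0, 0, 0, -1]

```text
t: 9.37
tcp_pos: [0.4693, -0.3556, 0.2226]
orientation: [0.617, 0.787, -0.0, 0.008]
contact_force: [0.8, -0.5, 0.1]
gripper_width: 1.003
grasp_force: 0.0
```

Call:
move_arm:
  steps:
    - [1.0, 0.35, 0, 0, 0, 0.0386, -1]
    - [1.0, 0.35, 0, 0, 0, 0.0386, -1]
    - [1.0, 0.35, 0, 0, 0, 0.0386, -1]
    - [1.0, 0.35, 0, 0, 0, 0.0386, -1]
    - [1.0, 0.35, 0, 0, 0, 0.0386, -1]

```text
t: 9.78
tcp_pos: [0.4764, -0.2468, 0.2143]
orientation: [0.707, 0.708, -0.0, 0.0]
contact_force: [1.0, -0.6, -0.4]
gripper_width: 1.001
grasp_force: 0.0
```

Call:
move_arm:
  steps:
    - [1.0, 0, 0, 0, 0, 0, -1]
    - [1.0, 0, 0, 0, 0, 0, -1]
    - [1.0, 0, 0, 0, 0, 0, -1]
    - [1.0, 0, 0, 0, 0, 0, -1]

```text
t: 10.12
tcp_pos: [0.4763, -0.1459, 0.2142]
orientation: [0.707, 0.707, 0.0, -0.0]
contact_force: [-0.1, 0.0, 0.6]
gripper_width: 0.997
grasp_force: 0.0
```

Call:
move_arm:
  steps:
    - [0.9, 0, 0, 0, 0, 0, -1]
    - [0.9, 0, 0, 0, 0, 0, -1]
    - [0.9, 0, 0, 0, 0, 0, -1]
    - [0.9, 0, 0, 0, 0, 0, -1]
    - [0.9, 0, 0, 0, 0, 0, -1]

```text
t: 10.53
tcp_pos: [0.4771, -0.0591, 0.2143]
orientation: [0.708, 0.707, -0.0, 0.001]
contact_force: [-0.8, -0.8, 0.2]
gripper_width: 0.998
grasp_force: 0.0
```

Run:
```python
from h import *
np.set_printoptions(precision=4,suppress=True)
p=viewer.camera('wrist'); s=robot.state(); save(p,'w3')
print('t',s['t'],s['tcp_pos'],s['orientation'],p['fx'])
import pickle; pickle.dump(p,open('w3.pkl','wb'))
Z={'fixture':0,'fence_face':.03,'pin_line':.031,'hold_down_post':.0505,'hold_down_pivot':.0505}
for n,z in Z.items():
    for q in place_of(p,n)[:1]: print(n,q['confidence'],q['at'],at_z(p,q['at'],z))
for o in outline_of(p,'fixture')[:1]:
        m=o['region']; print(o['confidence'],m.sum())
        c=max(cv2.findContours(m.astype(np.uint8),0,1)[0],key=len)[:,0]
        g=np.array([at_z(p,(v,u),.018)[:2] for u,v in c],np.float32)*1000
        r=cv2.minAreaRect(g); print(r)
```

```text
t 10.5833 [ 0.4771 -0.0594  0.2142] [ 0.7079  0.7063 -0.0003  0.0006] 308.2909664152998
fixture 0.83 [113.4, 349.9] [0.5079 0.0084 0.    ]
fence_face 0.88 [105.8, 400.8] [0.5572 0.0168 0.03  ]
pin_line 0.83 [112.3, 348.5] [0.5038 0.0102 0.031 ]
hold_down_post 0.6 [237.8, 286.0] [ 0.4376 -0.12    0.0505]
hold_down_pivot 0.86 [187.6, 274.5] [ 0.4278 -0.0639  0.0505]
0.61 41147
((489.7525634765625, -4.2270355224609375), (184.94512939453125, 267.87994384765625), 6.915512561798096)
```

View pics/w3.png

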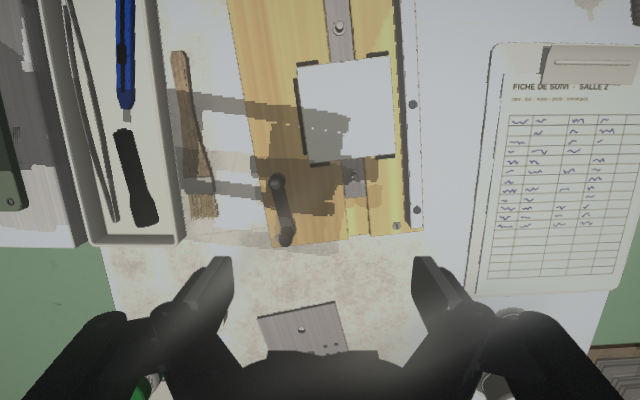

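The fixture is turned about 7°. The lid spans px (299–395, 55–163), the pins are near (339,28) and (352,176), the pivot is at (275,183) and the post at (286,237). One more view, shifted along +y, to measure pins and edges well.

Call:
move_arm:
  steps:
    - [0.7, 0.2, 0.2, 0, 0, 0, -1]
    - [0.7, 0.2, 0.2, 0, 0, 0, -1]
    - [0.7, 0.2, 0.2, 0, 0, 0, -1]
    - [0.7, 0.2, 0.2, 0, 0, 0, -1]
    - [0.7, 0.2, 0.2, 0, 0, 0, -1]

```text
t: 11.3
tcp_pos: [0.4966, 0.0118, 0.1943]
orientation: [0.707, 0.707, -0.0, 0.0]
contact_force: [0.2, -0.9, 0.5]
gripper_width: 0.998
grasp_force: 0.0
```

Run:
```python
from h import *
np.set_printoptions(precision=4,suppress=True)
p=viewer.camera('wrist'); s=robot.state()
print('t',s['t'],s['tcp_pos'],s['orientation'])
import pickle; pickle.dump(p,open('w4.pkl','wb'))
for n,z in {'fixture':0,'fence_face':.03,'pin_line':.031,'hold_down_post':.0505,'hold_down_pivot':.0505}.items():
    for q in place_of(p,n)[:1]: print(n,q['confidence'],q['at'],at_z(p,q['at'],z))
# overlay guess
th=np.deg2rad(6.9); c=np.array([.505,.009])
def W(x,y,z): return [c[0]+x*np.cos(th)-y*np.sin(th),c[1]+x*np.sin(th)+y*np.cos(th),z]
f=cv2.resize(p['frame'],None,fx=3,fy=3,interpolation=cv2.INTER_CUBIC)
def pl(P,col):
    q=(proj(p,P)*3+1).astype(int); cv2.polylines(f,[q.reshape(-1,1,2)],False,col,1)
pl([W(x,y,.022) for x,y in [(-.048,-.05),(.048,-.05),(.048,.05),(-.048,.05),(-.048,-.05)]],(255,0,0))
pl([W(.0554,y,.042) for y in (-.132,.132)],(0,0,255))
pl([W(x,y,.018) for x,y in [(.077,-.147),(-.107,-.147),(-.107,.147),(.077,.147)]],(0,160,0))
for y in(-.075,.075): pl([W(-.01,y,.031),W(.01,y,.031)],(255,0,255)); pl([W(0,y-.015,.031),W(0,y+.015,.031)],(255,0,255))
pl([W(-.09,-.064,.0505),W(-.08,-.064,.0505)],(255,0,255));pl([W(-.085,-.069,.0505),W(-.085,-.059,.0505)],(255,0,255))
u=proj(p,W(0,0,.02))[0]*3; x0,y0=int(max(0,u[0]-400)),int(max(0,u[1]-340)); print(x0,y0)
save({'frame':f[y0:y0+600+0,x0:x0+800]},'w4')
```

```text
t 11.35 [0.4967 0.0115 0.1946] [ 0.7078  0.7064 -0.0001  0.0003]
fixture 0.76 [179.0, 331.2] [0.5063 0.0089 0.    ]
fence_face 0.92 [179.7, 381.1] [0.5565 0.0151 0.03  ]
pin_line 0.6 [183.3, 329.3] [0.5035 0.0116 0.031 ]
hold_down_post 0.71 [301.9, 268.6] [ 0.4376 -0.1164  0.0505]
hold_down_pivot 0.69 [257.7, 251.0] [ 0.4223 -0.0627  0.0505]
591 209
```

View pics/w4.png

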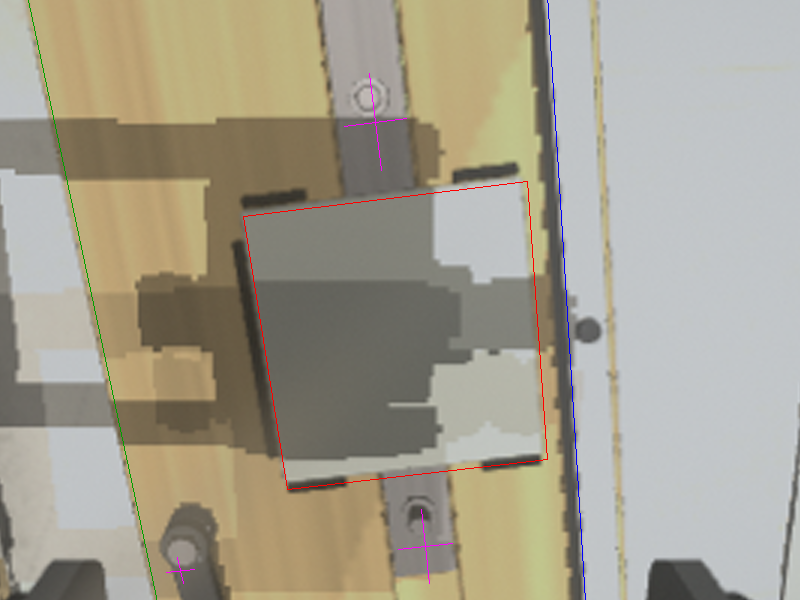

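The overlay (lid red, fence blue, board green) fits within about 1 mm. The pins show at crop (370,97) and about (418,513), roughly 8–11 mm to the +y side of nominal.

Run:
```python
from h import *
import pickle; p=pickle.load(open('w4.pkl','rb'))
th=np.deg2rad(6.9); c=np.array([.505,.009])
w=[]
for X,Y in [(370,97),(418,513)]:
    P=at_z(p,((Y+209-1)/3,(X+591-1)/3),.031); w.append(P); d=P[:2]-c
    print(P,'fix mm',1e3*(d[0]*np.cos(th)+d[1]*np.sin(th)),1e3*(-d[0]*np.sin(th)+d[1]*np.cos(th)))
d=w[0]-w[1]; print(np.linalg.norm(d),np.rad2deg(np.arctan2(-d[0],d[1])), (w[0]+w[1])/2)
f=p['frame']; a=cv2.resize(f[85:120,300:345],None,fx=8,fy=8,interpolation=cv2.INTER_CUBIC);b=cv2.resize(f[225:260,315:360],None,fx=8,fy=8,interpolation=cv2.INTER_CUBIC)
b=np.clip(b*2.0,0,255).astype(np.uint8)
save({'frame':np.hstack([a,b])},'pins')
```

```text
[0.49422928 0.09136615 0.031     ] fix mm -0.7974979589850627 83.06356008622701
[ 0.51108538 -0.05189514  0.031     ] fix mm -1.2744406386923968 -61.18517642140044
0.14424952498489088 6.7105584582695395 [0.50265733 0.0197355  0.031     ]
```

View pics/pins.png

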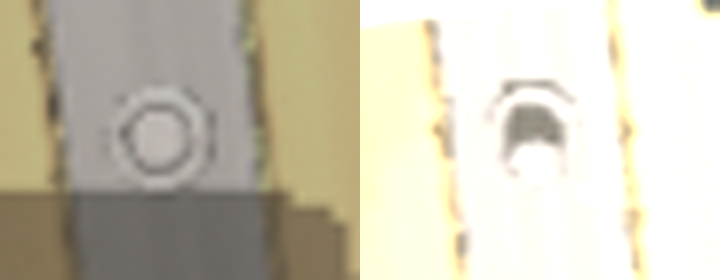

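Lower pin's tip is at about px (337,245), which puts the pins about +8.7 mm along y in the fixture. Going back for the template.

Call:
move_arm:
  steps:
    - [-1.0, 0, 0, 0, 0, 0, -1]
    - [-1.0, 0, 0, 0, 0, 0, -1]
    - [-1.0, 0, 0, 0, 0, 0, -1]

```text
t: 11.85
tcp_pos: [0.4965, -0.0913, 0.1946]
orientation: [0.708, 0.706, -0.001, 0.001]
contact_force: [1.0, 0.7, 0.2]
gripper_width: 1.002
grasp_force: 0.0
```

Call:
move_arm:
  steps:
    - [-1.0, 0, 0, 0, 0, 0, -1]
    - [-1.0, 0, 0, 0, 0, 0, -1]
    - [-1.0, 0, 0, 0, 0, 0, -1]

```text
t: 12.1
tcp_pos: [0.4962, -0.1924, 0.1946]
orientation: [0.709, 0.706, -0.001, 0.001]
contact_force: [0.8, -0.4, -0.5]
gripper_width: 0.998
grasp_force: 0.0
```

Call:
move_arm:
  steps:
    - [-1.0, -0.3, 0, 0, 0, -0.0386, -1]
    - [-1.0, -0.3, 0, 0, 0, -0.0386, -1]
    - [-1.0, -0.3, 0, 0, 0, -0.0386, -1]
    - [-1.0, -0.3, 0, 0, 0, -0.0386, -1]

```text
t: 12.43
tcp_pos: [0.4647, -0.2927, 0.1944]
orientation: [0.619, 0.786, -0.001, 0.001]
contact_force: [0.5, -0.8, 0.1]
gripper_width: 1.001
grasp_force: 0.0
```

Run:
```python
from h import *
np.set_printoptions(precision=4,suppress=True)
p=viewer.camera('wrist'); s=robot.state()
print('t',s['t'],s['tcp_pos'],s['orientation'])
for o in outline_of(p,'template')[:1]:
        m=o['region']
        c=max(cv2.findContours(m.astype(np.uint8),0,1)[0],key=len)[:,0]
        g=np.array([at_z(p,(v,u),.005)[:2] for u,v in c],np.float32)*1000
        r=cv2.minAreaRect(g); print(o['confidence'],r)
        t=np.array([r[0][0]/1e3,r[0][1]/1e3,.0143]); print(toolmove(t-s['tcp_pos'],s))
```

```text
t 12.4833 [ 0.4652 -0.2903  0.1943] [ 0.6189  0.7855 -0.0001  0.0002]
0.8 ((465.8497314453125, -353.3165283203125), (110.53956604003906, 218.56578063964844), 14.062561988830566)
[-0.6136 -0.1417  1.8004]
```

Call:
move_arm:
  steps:
    - [-0.61, -0.14, 0.4, 0, 0, 0, -1]
    - [-0.61, -0.14, 0.8, 0, 0, 0, -1]
    - [-0.61, -0.14, 0.9, 0, 0, 0, -1]
    - [-0.61, -0.14, 0.9, 0, 0, 0, -1]

```text
t: 12.87
tcp_pos: [0.4644, -0.3484, 0.0986]
orientation: [0.617, 0.787, -0.0, -0.006]
contact_force: [-1.0, 0.6, -0.3]
gripper_width: 0.999
grasp_force: 0.0
```

Call:
move_arm:
  steps:
    - [0, 0, 0.4, 0, 0, 0, -1]
    - [0, 0, 0.75, 0, 0, 0, -1]
    - [0, 0, 0.9, 0, 0, 0, -1]
    - [0, 0, 0.9, 0, 0, 0, -1]
    - [0, 0, 0.9, 0, 0, 0, 1]
    - [0, 0, 0.9, 0, 0, 0, 1]
    - [0, 0, 0.9, 0, 0, 0, 1]
    - [0, 0, 0.9, 0, 0, 0, 1]
    - [0, 0, 0.9, 0, 0, 0, 1]
    - [0, 0, 0.9, 0, 0, 0, 1]
    - [0, 0, 0.9, 0, 0, 0, 1]
    - [0, 0, 0.9, 0, 0, 0, 1]
    - [0, 0, 0.9, 0, 0, 0, 1]
    - [0, 0, 0.9, 0, 0, 0, 1]
  grip_force: 60

```text
t: 14.03
tcp_pos: [0.4675, -0.3507, 0.0155]
orientation: [0.617, 0.787, -0.0, 0.001]
contact_force: [-0.1, 0.2, 5.8]
gripper_width: 0.173
grasp_force: 60.5
```

Call:
move_arm:
  steps:
    - [0, 0, -0.1, 0, 0, 0, 1]
    - [0, 0, -0.4, 0, 0, 0, 1]
    - [0, 0, -0.8, 0, 0, 0, 1]
    - [0, 0, -0.9, 0, 0, 0, 1]
    - [0, 0, -0.9, 0, 0, 0, 1]
    - [0, 0, -0.9, 0, 0, 0, 1]

```text
t: 14.53
tcp_pos: [0.4668, -0.35, 0.1043]
orientation: [0.617, 0.787, 0.0, -0.0]
contact_force: [0.3, -0.1, -3.6]
gripper_width: 0.173
grasp_force: 59.3
```

Run:
```python
from h import *
np.set_printoptions(precision=4,suppress=True)
p=viewer.camera('wrist'); s=robot.state()
print('t',s['t'],s['tcp_pos'],s['orientation'],s['contact_force'],s['gripper_width'])
for n,z in {'template_grip':s['tcp_pos'][2]+.019}.items():
    for q in place_of(p,n)[:1]: print(n,q['confidence'],q['at'],at_z(p,q['at'],z))
```

```text
t 14.5833 [ 0.4661 -0.3495  0.1031] [ 0.617   0.787  -0.     -0.0014] [-0.1764  0.0793 -3.3413] 0.1808183000162333
template_grip 0.62 [278.1, 325.5] [ 0.4678 -0.3501  0.1221]
```

Call:
move_arm:
  steps:
    - [0.2, 0.07, 0, 0, 0, 0.0192, 1]
    - [0.5, 0.17, 0, 0, 0, 0.0192, 1]
    - [0.8, 0.27, 0, 0, 0, 0.0192, 1]
    - [0.9, 0.3, 0, 0, 0, 0.0192, 1]

```text
t: 14.97
tcp_pos: [0.4729, -0.2515, 0.1019]
orientation: [0.663, 0.749, -0.0, -0.004]
contact_force: [-0.3, 0.7, -2.3]
gripper_width: 0.175
grasp_force: 59.2
```

Call:
move_arm:
  steps:
    - [0.3, 0.07, 0, 0, 0, 0, 1]
    - [0.6, 0.14, 0, 0, 0, 0, 1]
    - [0.9, 0.2, 0, 0, 0, 0, 1]

```text
t: 15.22
tcp_pos: [0.483, -0.1627, 0.1027]
orientation: [0.664, 0.748, -0.001, -0.001]
contact_force: [1.4, 0.6, -3.3]
gripper_width: 0.175
grasp_force: 59.2
```

Call:
move_arm:
  steps:
    - [0.3, 0.07, 0, 0, 0, 0, 1]
    - [0.6, 0.14, 0, 0, 0, 0, 1]
    - [0.8, 0.2, 0, 0, 0, 0, 1]
    - [0.9, 0.2, 0, 0, 0, 0, 1]
    - [0.9, 0.2, 0, 0, 0, 0, 1]
    - [0.9, 0.2, 0, 0, 0, 0, 1]

```text
t: 15.72
tcp_pos: [0.4923, -0.0724, 0.1034]
orientation: [0.663, 0.749, -0.001, -0.001]
contact_force: [0.2, -0.4, -2.6]
gripper_width: 0.179
grasp_force: 59.2
```

```bash
cat >> h.py <<'E'
TH=np.deg2rad(6.9); C=np.array([.505,.009])
def fx(P):
    d=np.array(P[:2])-C; return 1e3*np.array([d[0]*np.cos(TH)+d[1]*np.sin(TH),-d[0]*np.sin(TH)+d[1]*np.cos(TH)])
def yaw(s): return np.rad2deg(R.from_quat(s['orientation']).as_matrix()[:2,0]@np.array([1,0])), np.rad2deg(np.arctan2(*R.from_quat(s['orientation']).as_matrix()[[1,0],0]))
def rep(s=None):
    np.set_printoptions(precision=4,suppress=True)
    s=s or robot.state(); f=s['contact_force']; Rz=np.array([[np.cos(TH),np.sin(TH)],[-np.sin(TH),np.cos(TH)]])
    t=fx(s['tcp_pos']); print('t',s['t'],'tcp',s['tcp_pos'],'template fix mm',t-[0,3.3],'bottom',1e3*(s['tcp_pos'][2]-.0153),'yaw',yaw(s)[1]-90,'F fix',Rz@f[:2],f[2],'M',s['ft_torque'],s['gripper_width'])
E
python3 -c "
from h import *
rep()"
```

```text
t 15.7167 tcp [ 0.4923 -0.0724  0.1034] template fix mm [-22.3703 -82.6091] bottom 88.1360016281686 yaw 6.968778926409499 F fix [ 0.1355 -0.4603] -2.6159148867276407 M [-0.0003 -0.0283 -0.0047] 0.1790851503798548
```

Call:
move_arm:
  steps:
    - [0.3, 0.06, 0, 0, 0, 0, 1]
    - [0.6, 0.12, 0, 0, 0, 0, 1]
    - [0.8, 0.16, 0, 0, 0, 0, 1]
    - [0.86, 0.16, 0, 0, 0, 0, 1]
    - [0.86, 0.16, 0.1, 0, 0, 0, 1]
    - [0.86, 0.16, 0.25, 0, 0, 0, 1]
    - [0.86, 0.16, 0.4, 0, 0, 0, 1]
    - [0.86, 0.16, 0.48, 0, 0, 0, 1]
    - [0.86, 0.16, 0.53, 0, 0, 0, 1]
    - [0.86, 0.16, 0.53, 0, 0, 0, 1]
    - [0.86, 0.16, 0.53, 0, 0, 0, 1]

```text
t: 16.63
tcp_pos: [0.4987, 0.0143, 0.0512]
orientation: [0.664, 0.748, -0.0, 0.0]
contact_force: [0.2, 0.3, -2.0]
gripper_width: 0.171
grasp_force: 59.1
```

Run:
```python
from h import *
rep()
p=viewer.camera('side'); 
f=cv2.resize(p['frame'][160:310,230:430],None,fx=4,fy=4,interpolation=cv2.INTER_CUBIC); save({'frame':f},'s5')
```

```text
t 16.6333 tcp [0.4987 0.0143 0.0512] template fix mm [-5.6428  2.7706] bottom 35.92842511366216 yaw 6.847060793914139 F fix [0.2651 0.2232] -1.9630872830493014 M [-0.008   0.0394 -0.0142] 0.170597918691219
```

View pics/s5.png

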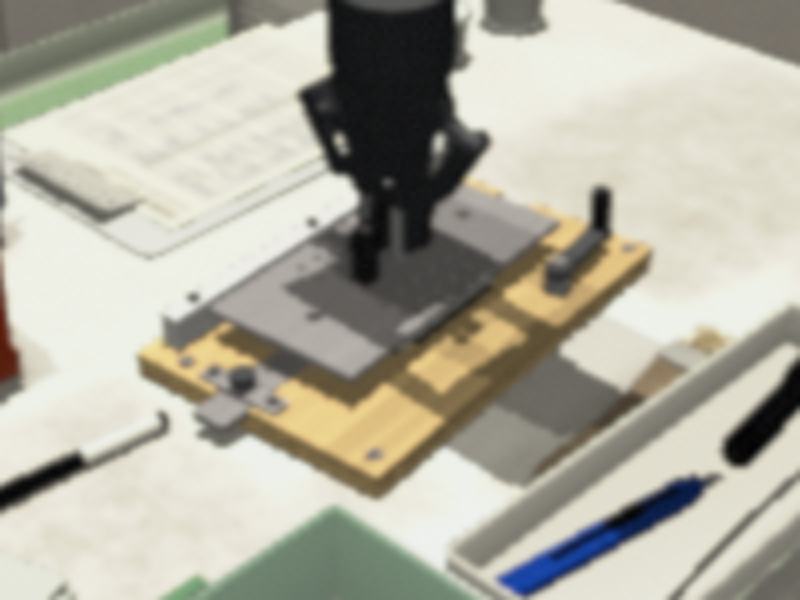

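The template (crop 385,290) hovers level over the fixture, parallel to the fence and clear of the hold-down (580,240). Next I'll ease it to the fence.

Call:
move_arm:
  steps:
    - [0, 0.02, 0.01, 0, 0, 0, 1]
    - [0, 0.04, 0.02, 0, 0, 0, 1]
    - [0, 0.05, 0.02, 0, 0, 0, 1]
    - [0, 0.05, 0.02, 0, 0, 0, 1]
    - [0, 0.05, 0.02, 0, 0, 0, 1]

```text
t: 17.1
tcp_pos: [0.5036, 0.0157, 0.0494]
orientation: [0.663, 0.748, 0.0, 0.0]
contact_force: [-0.2, -0.2, -1.3]
gripper_width: 0.177
grasp_force: 59.2
```

```bash
python3 -c "
from h import *
rep()"
```

```text
t 17.1 tcp [0.5036 0.0157 0.0494] template fix mm [-0.5909  3.5464] bottom 34.10909042708434 yaw 6.910903051132664 F fix [-0.2137 -0.1772] -1.2544781994259195 M [-0.0129  0.0596  0.074 ] 0.17655234484083726
```

Call:
move_arm:
  steps:
    - [0, 0.01, 0, 0, 0, 0, 1]
    - [0, 0.015, 0, 0, 0, 0, 1]
    - [0, 0.015, 0, 0, 0, 0, 1]
    - [0, 0.015, 0, 0, 0, 0, 1]

```text
t: 17.43
tcp_pos: [0.5037, 0.0158, 0.0491]
orientation: [0.663, 0.748, -0.001, -0.001]
contact_force: [-5.1, -0.8, -0.8]
gripper_width: 0.178
grasp_force: 59.7
```

```bash
python3 -c "
from h import *
rep()"
```

```text
t 17.4333 tcp [0.5037 0.0158 0.0491] template fix mm [-0.4535  3.6243] bottom 33.82353840637738 yaw 6.9130398587870445 F fix [-5.1307 -0.2256] -0.8181907313811969 M [-0.1251  0.7792  0.0834] 0.17845067251120972
```

Fence contact at 5 N. Now I'll lower it lightly onto the pin tips.

Call:
move_arm:
  steps:
    - [0, 0, 0.01, 0, 0, 0, 1]
    - [0, 0, 0.02, 0, 0, 0, 1]
    - [0, 0, 0.03, 0, 0, 0, 1]
    - [0, 0, 0.04, 0, 0, 0, 1]
    - [0, 0, 0.04, 0, 0, 0, 1]
    - [0, 0, 0.04, 0, 0, 0, 1]

```text
t: 17.93
tcp_pos: [0.5037, 0.0159, 0.0459]
orientation: [0.663, 0.748, -0.001, -0.001]
contact_force: [-6.8, -0.1, 8.1]
gripper_width: 0.173
grasp_force: 60.6
```

```bash
python3 -c "
from h import *
rep()"
```

```text
t 17.9333 tcp [0.5037 0.0159 0.0459] template fix mm [-0.4405  3.6662] bottom 30.645166513052978 yaw 6.906799245813474 F fix [-6.7677  0.7535] 8.096068525978923 M [-0.1372  1.1869  0.0667] 0.17346736354007372
```

Call:
move_arm:
  steps:
    - [0.005, 0, 0, 0, 0, 0, 1]
    - [0.01, 0, 0, 0, 0, 0, 1]
    - [0.015, 0, 0, 0, 0, 0, 1]
    - [0.02, 0, 0, 0, 0, 0, 1]
    - [0.025, 0, 0, 0, 0, 0, 1]
    - [0.03, 0, 0, 0, 0, 0, 1]
    - [0.035, 0, 0, 0, 0, 0, 1]
    - [0.038, 0, 0, 0, 0, 0, 1]

```text
t: 18.6
tcp_pos: [0.5034, 0.0188, 0.045]
orientation: [0.663, 0.748, -0.001, -0.0]
contact_force: [-3.3, -3.7, -2.4]
gripper_width: 0.18
grasp_force: 59.3
```

Call:
move_arm:
  steps:
    - [0.004, 0, 0, 0, 0, 0, 1]
    - [0.008, 0, 0, 0, 0, 0, 1]
    - [0.012, 0, 0, 0, 0, 0, 1]
    - [0.016, 0, 0, 0, 0, 0, 1]
    - [0.02, 0, 0, 0, 0, 0, 1]

```text
t: 19.02
tcp_pos: [0.5032, 0.0203, 0.0449]
orientation: [0.663, 0.749, -0.002, -0.0]
contact_force: [-3.3, -8.0, -1.9]
gripper_width: 0.174
grasp_force: 59.3
```

```bash
python3 -c "
from h import *
rep()"
```

```text
t 19.0167 tcp [0.5032 0.0203 0.0449] template fix mm [-0.4111  8.1297] bottom 29.560289719630394 yaw 6.973429692351374 F fix [-4.2327 -7.5664] -1.9246338233692364 M [-1.2852  0.7439  0.0208] 0.17380087193311058
```

It dropped over the pin noses: the downward load vanished and a side force built up. I'll back off the side push and lower.

Call:
move_arm:
  steps:
    - [-0.01, 0, 0, 0, 0, 0, 1]
    - [-0.02, -0.005, 0.01, 0, 0, 0, 1]
    - [-0.025, -0.005, 0.02, 0, 0, 0, 1]
    - [-0.025, -0.005, 0.03, 0, 0, 0, 1]
    - [-0.025, -0.005, 0.03, 0, 0, 0, 1]

```text
t: 19.43
tcp_pos: [0.5033, 0.0192, 0.042]
orientation: [0.663, 0.748, -0.0, -0.001]
contact_force: [-4.6, -0.5, -1.5]
gripper_width: 0.175
grasp_force: 59.5
```

```bash
python3 -c "
from h import *
rep()"
```

```text
t 19.4333 tcp [0.5033 0.0192 0.042 ] template fix mm [-0.4468  6.9899] bottom 26.72882415059124 yaw 6.900834523783843 F fix [-4.5912  0.095 ] -1.526878453213353 M [-0.0414  0.8313  0.103 ] 0.1748210156864092
```

Call:
move_arm:
  steps:
    - [0, 0, 0.01, 0, 0, 0, 1]
    - [0, 0, 0.02, 0, 0, 0, 1]
    - [0, 0, 0.03, 0, 0, 0, 1]
    - [0, 0, 0.04, 0, 0, 0, 1]
    - [0, 0, 0.05, 0, 0, 0, 1]
    - [0, 0, 0.055, 0, 0, 0, 1]
    - [0, 0, 0.055, 0, 0, 0, 1]

```text
t: 20.02
tcp_pos: [0.5033, 0.0192, 0.0375]
orientation: [0.663, 0.748, -0.0, -0.0]
contact_force: [-7.5, -0.2, 6.7]
gripper_width: 0.176
grasp_force: 60.7
```

```bash
python3 -c "
from h import *
rep()"
```

```text
t 20.0167 tcp [0.5033 0.0192 0.0375] template fix mm [-0.4965  7.0089] bottom 22.223409263363365 yaw 6.908858492428777 F fix [-7.4725  0.6693] 6.737568120607085 M [-0.024   1.1906  0.0471] 0.17603511798708543
```

Seated: plate bottom reads 22.2 mm at +7 mm, no side load. I'll relieve, open partly and lift.

Call:
move_arm:
  steps:
    - [0, -0.01, -0.015, 0, 0, 0, 1]
    - [0, -0.01, -0.015, 0, 0, 0, 1]
    - [0, -0.01, -0.015, 0, 0, 0, 0.3]
    - [0, -0.01, -0.015, 0, 0, 0, 0.3]
    - [0, -0.01, -0.015, 0, 0, 0, 0.3]
    - [0, -0.01, -0.015, 0, 0, 0, 0.3]
    - [0, -0.01, -0.015, 0, 0, 0, 0.3]
    - [0, -0.01, -0.1, 0, 0, 0, 0.3]
    - [0, -0.01, -0.3, 0, 0, 0, 0.3]
    - [0, -0.01, -0.6, 0, 0, 0, 0.3]
    - [0, -0.01, -1.0, 0, 0, 0, 0.3]
    - [0, -0.01, -1.0, 0, 0, 0, 0.3]

```text
t: 21.02
tcp_pos: [0.5078, 0.0191, 0.1441]
orientation: [0.663, 0.748, 0.005, 0.005]
contact_force: [1.5, 0.8, 0.8]
gripper_width: 0.351
grasp_force: 0.0
```

Call:
move_arm:
  steps:
    - [-0.5, -0.4, -0.1, 0, 0, 0, 0.1]
    - [-1.0, -0.8, -0.1, 0, 0, 0, 0.1]
    - [-1.0, -0.8, -0.1, 0, 0, 0, 0.1]
    - [-1.0, -0.8, -0.1, 0, 0, 0, 0.1]
    - [-1.0, -0.8, -0.1, 0, 0, 0, 0.1]

```text
t: 21.43
tcp_pos: [0.4349, -0.0915, 0.1476]
orientation: [0.665, 0.747, 0.0, 0.001]
contact_force: [0.2, 1.0, -0.1]
gripper_width: 0.45
grasp_force: 0.0
```

Run:
```python
from h import *
rep()
p=viewer.camera('wrist')
for n,z in {'hold_down_post':.0505,'hold_down_pivot':.0505,'template_grip':.055,'fixture':0}.items():
    for q in place_of(p,n)[:1]: P=at_z(p,q['at'],z); print(n,q['confidence'],q['at'],P,fx(P))
save(p,'w6')
```

```text
t 21.4333 tcp [ 0.4349 -0.0915  0.1476] template fix mm [-81.6973 -94.6499] bottom 132.33941972117213 yaw 6.671160162747611 F fix [0.323  0.9358] -0.10707237321847093 M [ 0.0364 -0.0019 -0.0122] 0.4504158704218826
hold_down_post 0.61 [236.7, 320.1] [ 0.4362 -0.1217  0.0505] [ -83.9609 -121.4901]
hold_down_pivot 0.82 [165.8, 317.6] [ 0.4274 -0.0618  0.0505] [-85.55   -60.9184]
template_grip 0.71 [68.1, 437.8] [0.5048 0.0197 0.055 ] [ 1.073  10.6005]
```

View pics/w6.png

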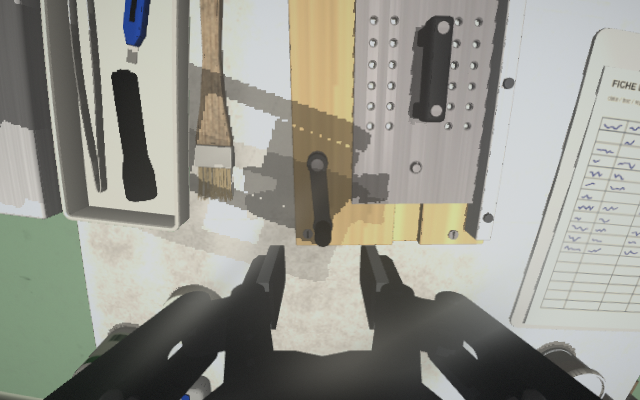

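The template lies on the fixture with the pin showing in its hole at px (416,168). The post is at (322,232) between the fingers' lines, at about (0.436, -0.120). I'll lower over it and grip lightly.

Call:
move_arm:
  steps:
    - [-0.29, -0.02, 0, 0, 0, 0, 0.1]
    - [-0.29, -0.02, 0.2, 0, 0, 0, 0.1]
    - [-0.29, -0.02, 0.5, 0, 0, 0, 0.1]
    - [-0.29, -0.02, 0.8, 0, 0, 0, 0.1]
    - [-0.29, -0.02, 1.0, 0, 0, 0, 0.1]
    - [-0.29, -0.02, 1.0, 0, 0, 0, 0.1]
    - [-0.29, -0.02, 1.0, 0, 0, 0, 1]
    - [-0.29, -0.02, 1.0, 0, 0, 0, 1]
    - [-0.29, -0.02, 1.0, 0, 0, 0, 1]
    - [-0.29, -0.02, 1.0, 0, 0, 0, 1]
    - [-0.29, -0.02, 1.0, 0, 0, 0, 1]
    - [-0.29, -0.02, 1.0, 0, 0, 0, 1]
  grip_force: 20

```text
t: 22.68
tcp_pos: [0.438, -0.1189, 0.0478]
orientation: [0.663, 0.748, 0.001, 0.001]
contact_force: [0.5, 3.3, 2.5]
gripper_width: 0.151
grasp_force: 20.6
```

```bash
python3 -c "
from h import *
rep(); print(robot.state()['grasp_force'])"
```

```text
t 22.6833 tcp [ 0.438  -0.1189  0.0478] template fix mm [ -81.8344 -122.2282] bottom 32.462219724023704 yaw 6.8755821170654485 F fix [0.92   3.2394] 2.4897030916479497 M [ 0.449  -0.1106 -0.0735] 0.15137266614464612
20.635376914869994
```

Call:
move_arm:
  steps:
    - [0.003, 0.039, 0, 0, 0, 0, 1]
    - [0.011, 0.094, 0, 0, 0, 0, 1]
    - [0.025, 0.148, 0, 0, 0, 0, 1]
    - [0.044, 0.2, 0, 0, 0, 0, 1]
    - [0.069, 0.25, 0, 0, 0, 0, 1]
    - [0.098, 0.3, 0, 0, 0, 0, 1]
    - [0.132, 0.344, 0, 0, 0, 0, 1]
    - [0.17, 0.385, 0, 0, 0, 0, 1]
    - [0.212, 0.422, 0, 0, 0, 0, 1]
    - [0.257, 0.454, 0, 0, 0, 0, 1]
    - [0.306, 0.482, 0, 0, 0, 0, 1]
    - [0.357, 0.505, 0, 0, 0, 0, 1]
    - [0.41, 0.523, 0, 0, 0, 0, 1]
    - [0.465, 0.535, 0, 0, 0, 0, 1]
    - [0.52, 0.542, 0, 0, 0, 0, 1]
    - [0.56, 0.543, 0, 0, 0, 0, 1]
    - [0.575, 0.543, 0, 0, 0, 0, 1]
    - [0.575, 0.543, 0, 0, 0, 0, 1]

```text
t: 24.18
tcp_pos: [0.4829, -0.0557, 0.0471]
orientation: [0.663, 0.749, -0.001, -0.001]
contact_force: [-3.6, -2.1, 5.3]
gripper_width: 0.151
grasp_force: 21.3
```

```bash
python3 -c "
from h import *
rep(); print(robot.state()['grasp_force'])"
```

```text
t 24.1833 tcp [ 0.4829 -0.0557  0.0471] template fix mm [-29.7208 -64.8906] bottom 31.799622035869195 yaw 7.011109036650467 F fix [-3.7739 -1.6288] 5.336220875916158 M [-0.3967  0.6564  0.1451] 0.15053318723013623
21.274531208910048
```

It came round to about 1.6 rad. Release and lift.

Call:
move_arm:
  steps:
    - [0, 0, 0, 0, 0, 0, 0.2]
    - [0, 0, 0, 0, 0, 0, 0.2]
    - [0, 0, 0, 0, 0, 0, 0.2]
    - [0, 0, 0, 0, 0, 0, 0.2]
    - [0, 0, -0.1, 0, 0, 0, 0.2]
    - [0, 0, -0.3, 0, 0, 0, 0.2]
    - [0, 0, -0.6, 0, 0, 0, 0.2]
    - [0, 0, -0.9, 0, 0, 0, 0.2]
    - [0, 0, -1.0, 0, 0, 0, 0.2]
    - [0, 0, -1.0, 0, 0, 0, 0.2]

```text
t: 25.02
tcp_pos: [0.4861, -0.0556, 0.1494]
orientation: [0.663, 0.748, 0.002, 0.003]
contact_force: [0.6, -0.2, -0.9]
gripper_width: 0.4
grasp_force: 0.0
```

Call:
move_arm:
  steps:
    - [-0.3, 0, -0.3, 0, 0, 0, 0.2]
    - [-0.7, 0, -0.5, 0, 0, 0, 0.2]
    - [-0.7, 0, -0.5, 0, 0, 0, 0.2]
    - [-0.7, 0, -0.5, 0, 0, 0, 0.2]
    - [-0.7, 0, -0.5, 0, 0, 0, 0.2]

```text
t: 25.43
tcp_pos: [0.4915, -0.1245, 0.1949]
orientation: [0.664, 0.748, -0.001, -0.002]
contact_force: [-0.6, 0.8, -0.5]
gripper_width: 0.4
grasp_force: 0.0
```

Run:
```python
from h import *
rep()
p=viewer.camera('wrist')
for n,z in {'hold_down_post':.0505,'hold_down_pivot':.0505,'template_grip':.055}.items():
    for q in place_of(p,n)[:1]: P=at_z(p,q['at'],z); print(n,q['confidence'],q['at'],P,fx(P))
save(p,'w7')
```

```text
t 25.4333 tcp [ 0.4915 -0.1245  0.1949] template fix mm [ -29.4472 -134.1909] bottom 179.63329736044108 yaw 6.836719852410894 F fix [-0.4523  0.902 ] -0.49036711420310536 M [ 0.0157  0.0155 -0.0009] 0.4000405293978881
hold_down_post 0.88 [112.8, 323.0] [ 0.4829 -0.0549  0.0505] [-29.5665 -60.7614]
hold_down_pivot 0.77 [112.6, 260.0] [ 0.4265 -0.0613  0.0505] [-86.333  -60.3521]
template_grip 0.7 [23.9, 358.4] [0.5035 0.0198 0.055 ] [-0.2323 10.9011]
```

View pics/w7.png

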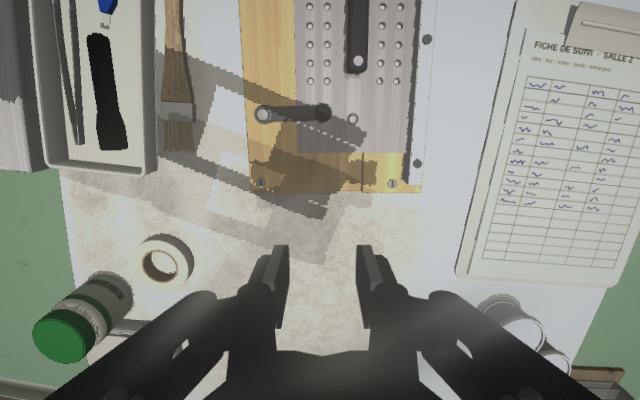

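The hold-down lies over the template's front edge: post at px (323,112), pivot at (262,114), about 1.57 rad. The pin shows in the hole at (352,118), and the gripper is clear. Handing in.

```bash
python3 -c "
from h import *
print(job.finish_job())"
```

```text
the job is handed in; nothing more can be done
None
```

I handed the job in at about 25 s, with no verdict returned: the template is down over both pins against the fence, the hold-down is swung over it to about 1.57 rad, and the gripper is clear.

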